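# Lay out the control set beside the tube rack

## Robot

A 6-joint arm with a two-finger parallel gripper is mounted at the origin on the work surface. World frame = base frame: x ahead of the robot, y to its left, z up, the work surface at z = 0. Lengths are in m, angles in rad, forces in N, time in s.
With the tool pointing down it reaches from about 0.25 to 0.775 m from the base axis. Payload 8.9 kg.
Tool frame: the origin (TCP) lies at the very end of the fingers, on their centre line; the grasp point (between the pads) lies 19 mm behind it; z points along the fingers, y is the direction in which the jaws open and shut (so a half turn about z gives the same grasp; the last joint's range is limited). The gripper opens to 85 mm and grips with 20 to 120 N. Pads are 22 mm wide; open, the fingers measure 114 mm over their backs; the gripper's body (76 mm by 85 mm) begins 54 mm behind the grasp point. The pads swing forward as they close: fully open they stand 13 mm farther back than shut.
Start: joints at [1.072, 0.291, -0.153, 1.127, 0, 1.431], TCP at [0.185, 0.491, 0.231] pointing down, gripper open.
Joint ranges: [-2.52, 2.52], [-0.91, 1.74], [-1.3, 1.37], [-1.96, 2.02], [-1.52, 1.47], [-3.14, 3.14]. Speed limits (rad/s): [2.22, 2.22, 2.79, 3.14, 3.14, 3.14].

## Interface

Orientations are given as a 3x3 rotation matrix whose columns are the frame's x, y, z axes.
In Python, from bench import ctrl, optics gives the robot as it stands. The module is installed in compiled form; this text tells all that it offers.
- The arm moves only by the tool step_arm, never from a script. Its argument "plan" is a list that holds one entry, the list of rows, each a list of 7 numbers: the opening, from 0 (shut) to 1 (fully open), then the shift along the world's x, y, z in mm, then the turn, a rotation vector about the world's x, y, z in degrees. In form: [[[claw, x, y, z, ax, ay, az], ...]]. A call has exactly 10 rows; each row is the pose to reach, as a shift and turn from the pose measured when the call began; what a row does not reach only later rows make up. A row lasts 1/12 s, in which the tool goes at most 41.7 mm and 7.16 degrees, less where a joint would pass 70% of its speed; a pose out of reach is approached as far as the arm can. A call with a gripper value outside its range is refused whole. The fingers move at their own pace and stop on an object; "squeeze" is the grip in N (left out, the last holds). Time passes only in rows, so rows that repeat a pose let the fingers close, or fill a call up. It gives the time, the measured TCP pose, the force and the opening at its end, in the units of the state.
- ctrl.get_obs(): the state, without advancing time (a new reading comes with each control period).
- optics.capture(name): name is "scene" or "top"; returns (picture, depth): 384x512x3 uint8, blue, green, red; 384x512 float32, m along the optical axis (not along the pixel's ray), 0 where there is no reading.
- optics.camera_model(name): a dict with "K" (3x3 intrinsics, pixels), "dist_coeffs" ([k1, k2, p1, p2, k3] as OpenCV has them; the pictures are not rectified), "R" (3x3) and "t" (3): a world point X has camera coordinates R X + t. Camera axes: x right, y down, z forward; pixel columns grow to the right and rows downward; lengths in m; the calibration is good to about 2 mm. A picture is of the moment at which its call begins. camera_model takes no time and is no camera call.
- ctrl.hand_in(): hands the job in, once; it reports no verdict.
The state is a dict: "t": time; "joints": joint angles; "dq": joint speeds; "joint_torque": joint torques, N m; "tcp_pos": TCP position; "tool_rot": TCP orientation; "ft_force": force on the tool from outside, world axes, zero at the start; "ft_torque": the same for the moment, N m; "opening": opening from 0.0 (shut) to 1.0 (fully open).
Only numpy, scipy, OpenCV 4.12 (cv2) and the standard library are available. Lean on these libraries where they do the work, as an engineer would, in place of code of your own. Each camera call takes 0.05 s, during which the arm holds its last target. There are 200 camera calls.

## Task

Lay out the set for the control run on the three round cork mats, each thing upright in the middle of its mat: the amber bottle on the end mat nearest the rack of blood tubes, the white beaker on the end mat at the other end, and the small vial on the mat between them. Last of all, when these three stand in place, put the steel lid squarely on top of the beaker. Set everything down gently without dropping it, and leave the roll of tape where it is.

Things in the scene. Friction and masses are not known exactly. Their poses are not given: they have to be found in the camera images.
- bottle: Loose amber reagent bottle with a pale label and a black screw cap, about 0.16 kg, 100 mm tall: round body 48 mm in diameter up to 66 mm, then a shoulder, then the cap, 29 mm in diameter from 75 to 100 mm. Origin at the centre of its underside, z up. At the start the four things to move and the roll of tape stand in mixed order in a row nearer the robot than the mats, at least 105 mm apart between centres.
- beaker: Loose white plastic beaker, open at the top, about 0.08 kg, a straight cylinder 56 mm in outer diameter, 60 mm tall, wall 3 mm. Origin at the centre of its underside, z up.
- vial: Loose small grey control vial with a white cap, about 0.04 kg, a plain cylinder 30 mm in diameter and 48 mm tall. Origin at the centre of its underside, z up.
- lid: Loose flat round steel lid, about 0.09 kg: a disc 70 mm in diameter and 5 mm thick with a round grip knob on its centre, 18 mm in diameter, from 5 to 31 mm above the underside. The underside is flat; it lies on the beaker's rim. Origin at the centre of its underside, z up.
- tape: Bystander: loose roll of white tape lying flat, a ring 66 mm in outer and 38 mm in inner diameter, 20 mm high, standing in the row of things to move. It must stay where it is. Origin at the centre of its underside.
- mat_a: One of three identical round cork mats, 84 mm across and 4 mm thick, fixed to the bench about 150 mm apart in a roughly straight row running left to right (along y), the middle one near y = 0. Which name is at which place in the row changes. Origin at the centre of its underside, on the bench (z = 0); the mat's top is at 4 mm.
- mat_b: One of three identical round cork mats, 84 mm across and 4 mm thick, fixed to the bench about 150 mm apart in a roughly straight row running left to right (along y), the middle one near y = 0. Which name is at which place in the row changes. Origin at the centre of its underside, on the bench (z = 0); the mat's top is at 4 mm.
- mat_c: One of three identical round cork mats, 84 mm across and 4 mm thick, fixed to the bench about 150 mm apart in a roughly straight row running left to right (along y), the middle one near y = 0. Which name is at which place in the row changes. Origin at the centre of its underside, on the bench (z = 0); the mat's top is at 4 mm.
- rack: White rack of blood tubes with purple caps, 75 mm (x) by 115 mm (y), 94 mm tall, fixed to the bench beyond one end of the row of mats, left or right (it changes). It tells which end is which and is not to be moved. Origin at the centre of its underside.
- tip_box: Bystander: blue pipette tip box, 85 mm (x) by 120 mm (y), 54 mm tall, fixed beyond the other end of the row of mats from the rack. Origin at the centre of its underside. All other equipment on the bench is farther out: more than 0.45 m to the left or right of the robot's centre line, or beyond x = 0.76 m and then under 30 mm tall.
There are look-alikes about, which are no part of the job. Leave any yellow look-alike of the lid alone. Leave any blue look-alike of the beaker alone.

How it is judged:
On the way, in this order (a step that is already met when the one before it is completed fails the run):
1. bottle, vial and beaker each stand upright on their proper mats ((horizontal distance between bottle and mat_a below 0.015 m or horizontal distance between bottle and mat_b below 0.015 m or horizontal distance between bottle and mat_c below 0.015 m) and (horizontal distance between vial and mat_a below 0.015 m or horizontal distance between vial and mat_b below 0.015 m or horizontal distance between vial and mat_c below 0.015 m) and (horizontal distance between beaker and mat_a below 0.015 m or horizontal distance between beaker and mat_b below 0.015 m or horizontal distance between beaker and mat_c below 0.015 m) and world y of vial between -0.07 and 0.07 m and ((world y of rack above 0 m and world y of bottle above 0.07 m and world y of beaker below -0.07 m) or (world y of rack below 0 m and world y of bottle below -0.07 m and world y of beaker above 0.07 m)) and height (world z) of bottle between 0.001 and 0.008 m and angle between each of bottle, vial, beaker's own z axis and vertical below 0.1 rad and height (world z) of vial between 0.001 and 0.008 m and height (world z) of beaker between 0.001 and 0.008 m), for 0.2 s.
2. the lid lies on the beaker (horizontal distance between lid and beaker below 0.01 m and height (world z) of lid between 0.059 and 0.069 m and angle between lid's own z axis and vertical below 0.1 rad), for 0.2 s.
At the end, for the whole second after the job is handed in: The bottle stands on the end mat nearest the tube rack, the beaker on the end mat at the other end and the vial on the middle mat, each upright (within 0.1 rad), resting on the mat and within 15 mm of its centre; the lid lies flat on the beaker's rim, centred within 10 mm; all released and at rest (all of step 1 and all of step 2 and linear speed of each of bottle, vial, beaker, lid below 0.02 m/s); the robot touches nothing.
It fails at once if the roll of tape is moved by more than 20 mm (distance of tape from where it was at the start of the episode above 0.02 m).
It fails at once if one of the things is dropped from more than about 2 cm (falls faster than 0.6 m/s onto its place) ((linear speed of bottle above 0.6 m/s and height (world z) of bottle below 0.02 m) or (linear speed of vial above 0.6 m/s and height (world z) of vial below 0.02 m) or (linear speed of beaker above 0.6 m/s and height (world z) of beaker below 0.02 m) or (linear speed of lid above 0.6 m/s and height (world z) of lid below 0.085 m and horizontal distance between lid and beaker below 0.05 m)).
It also fails if it takes over 109 s, if anything falls off the work surface, if the arm or the gripper's body presses on something with over 40 N, if the wrist force passes 120 N, or if a joint passes its speed limit or range.

## Working session

There is one attempt and no reset: what is moved stays moved. The work goes in short steps, Python scripts to look and compute and a tool call to move; the robot and the scene stay as the last step left them, time stands still between calls to the robot, and variables do not carry over. Pictures are saved under pics/ and viewed, about 12 in all and at most 16, crops included, and the job is handed in when it is done.

Besides the shell and the picture viewer there is one more tool, called after "Call:" in YAML: its name, and indented under it one key for each argument. step_arm: Moves the arm, as the interface text tells. Its arguments: {"type":"object","properties":{"plan":{"type":"array"},"squeeze":{"type":"number"}},"required":["plan"]}

```bash
mkdir -p pics; cat > h.py <<'E'
import numpy as np, cv2
from bench import ctrl, optics
def cam(n):
    m=optics.camera_model(n); return [np.array(m[k],float) for k in("K","dist_coeffs","R","t")]
def cloud(n,d):
    K,D,R,t=cam(n); h,w=d.shape
    u,v=np.meshgrid(np.arange(w),np.arange(h))
    p=cv2.undistortPoints(np.stack([u,v],-1).reshape(-1,1,2).astype(float),K,D).reshape(h,w,2)
    X=np.dstack([p*d[...,None],d])
    W=(X-t.reshape(3))@R
    W[d<=0]=np.nan
    return W
E
python3 - <<'E'
from h import *
for n in("scene","top"):
    im,d=optics.capture(n); np.savez(n+"0.npz",im=im,d=d); cv2.imwrite(f"pics/{n}0.png",im)
    K,D,R,t=cam(n); print(n,"cam pos",-R.T@t,K[0,0])
o=ctrl.get_obs();print(o)
E
```

```text
scene cam pos [0.93863859 0.3162761  0.96757984] 470.4542027800499
top cam pos [ 0.32398986 -0.00742898  1.17825634] 499.25642558688565
{'t': 0.1, 'joints': array([ 1.07167904e+00,  2.91198885e-01, -1.54035945e-01,  1.12672917e+00,
       -1.35306288e-05,  1.43150829e+00]), 'dq': array([ 0.00114647, -0.00316953,  0.00142548, -0.00053339, -0.00046313,
        0.00021677]), 'joint_torque': array([ 1.39753742e-03, -5.37975669e+01,  3.31919217e+01,  9.28147347e-03,
       -1.54073650e-04,  1.34459816e-05]), 'tcp_pos': array([0.18466271, 0.49102712, 0.23080833]), 'tool_rot': array([[-9.35956924e-01,  3.52114096e-01, -5.47027953e-04],
       [ 3.52114490e-01,  9.35956367e-01, -1.03170045e-03],
       [ 1.48718026e-04, -1.15824364e-03, -9.99999318e-01]]), 'ft_force': array([ 0.52291619, -0.75344341, -0.03256608]), 'ft_torque': array([ 0.03379993, -0.07984029, -0.00798771]), 'opening': 0.9979679759418886}
```

View pics/scene0.png

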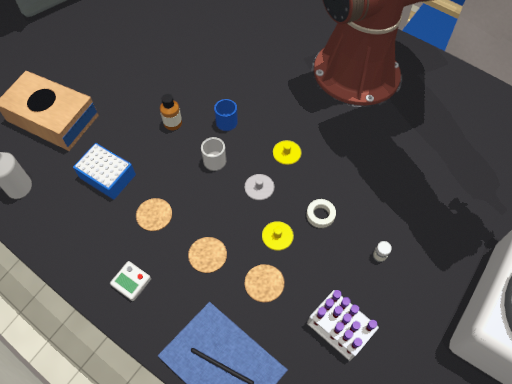

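View pics/top0.png

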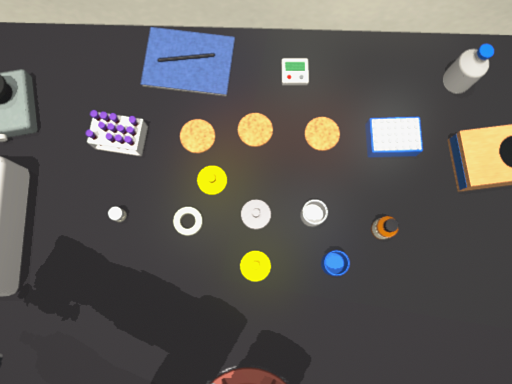

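The top view (up = +x, left = +y) shows the row: vial (118,213), tape (188,220), steel lid (256,213), white beaker (314,213) and bottle (385,227). The mats are at (197,136), (256,130) and (322,133), with the rack on the left (+y) and the tip box on the right. Possible confusions: yellow lids at (212,180) and (256,265), the blue beaker at (336,263), the white/blue bottle at (465,70), and the tape against the white beaker. I choose grey steel (256,213), white (314,213) and amber (385,227).

```bash
cat >> h.py <<'E'
PX=dict(vial=(118,213,14,.048),tape=(188,220,17,.020),lid=(256,213,17,.005),beaker=(314,213,17,.060),bottle=(385,227,18,.1),
 matL=(197,136,20,.004),matM=(256,130,20,.004),matR=(322,133,20,.004),yel1=(212,180,18,.005),yel2=(256,265,18,.005),blue=(336,263,18,.06),rack=(118,134,34,.09),tip=(396,136,32,.054))
E
python3 - <<'E'
from h import *
z=np.load("top0.npz"); im,d=z["im"],z["d"]; W=cloud("top",d)
b=W[280:300,380:400]; print("bench z",np.nanmedian(b[...,2]))
for n,(u,v,r,h) in PX.items():
    w=W[v-r-6:v+r+6,u-r-6:u+r+6].reshape(-1,3); w=w[w[:,2]>(0.002 if h<.0045 else .003)]
    if h>.03: w=w[w[:,2]>np.nanpercentile(w[:,2],97)-.008]
    c,rad=cv2.minEnclosingCircle((w[:,:2]*1000).astype(np.float32))
    print(n,len(w),"circ",np.round(c,1),round(rad,1),"mean",np.round(w.mean(0)*1000,1),"ztop",np.round(np.percentile(w[:,2],[5,50,98])*1000,1))
cv2.imwrite("pics/crop0.png",cv2.resize(im[100:290,80:420],None,fx=2.3,fy=2.3,interpolation=cv2.INTER_CUBIC))
E
```

```text
bench z 0.000559249692532137
vial 138 circ [461.4 313.4] 15.0 mean [460.9 313.1  48.7] ztop [45.5 48.7 53. ]
tape 754 circ [455.1 153.9] 71.2 mean [450.9 152.7  13.7] ztop [ 3.2 18.  24.8]
lid 812 circ [475.2  -5.7] 72.4 mean [473.   -6.3   7.3] ztop [ 3.2  5.5 32.5]
beaker 116 circ [ 473.3 -138.9] 28.2 mean [ 473.5 -139.2   59.8] ztop [55.5 60.  65.2]
bottle 139 circ [ 443.2 -301.4] 14.4 mean [ 442.9 -301.1  100.8] ztop [ 97.2 100.8 105.7]
matL 1259 circ [658.8 142.7] 85.8 mean [658.5 141.1   4.5] ztop [2.2 4.1 9.2]
matM 1242 circ [679.4  -0.8] 89.5 mean [677.6   1.2   4.5] ztop [2.2 4.1 9.2]
matR 1193 circ [ 677.3 -162. ] 88.9 mean [ 673.9 -161.6    4.5] ztop [2.2 4.2 9.1]
yel1 833 circ [554.9 101.6] 79.3 mean [551.8 101.2   7.2] ztop [ 3.2  5.4 32.8]
yel2 920 circ [350.4  -8. ] 73.9 mean [350.9  -8.    7. ] ztop [ 3.2  5.6 32.4]
blue 122 circ [ 360.4 -187.7] 28.2 mean [ 360.6 -187.6   60.1] ztop [55.8 60.2 64.4]
rack 551 circ [651.8 323.9] 57.4 mean [651.6 320.3  94.2] ztop [89.9 94.4 98.7]
tip 1603 circ [ 662.5 -330.8] 70.6 mean [ 661.3 -329.4   52.3] ztop [48.9 52.1 57.4]
```

View pics/crop0.png

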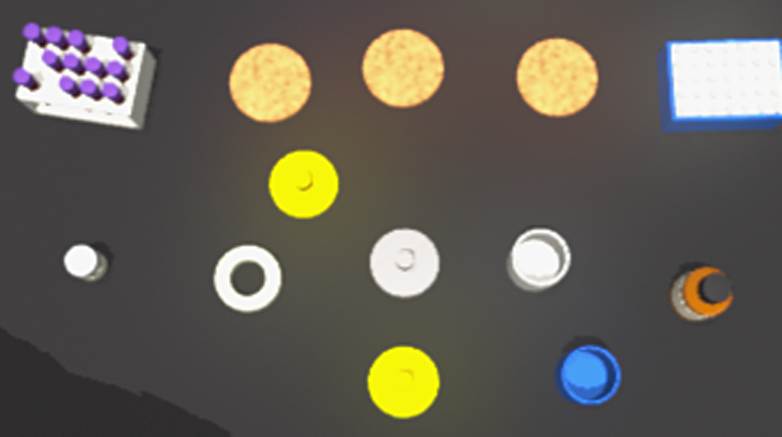

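The crop confirms the choice: steel lid grey at (405,262), white beaker (540,258), amber bottle (703,292) and vial (84,262). Next I refine the flat things by colour mask and ray-plane intersection, and cross-check them in the scene camera.

```bash
cat >> h.py <<'E'
def ray(n,uv,z):
    K,D,R,t=cam(n); p=cv2.undistortPoints(np.array(uv,float).reshape(-1,1,2),K,D).reshape(-1,2)
    r=np.c_[p,np.ones(len(p))]@R; c=-R.T@t
    return c+r*((z-c[2])/r[:,2])[:,None]
def proj(n,X):
    K,D,R,t=cam(n); return cv2.projectPoints(np.array(X,float).reshape(-1,1,3),R,t,K,D)[0].reshape(-1,2)
def seg(n,im,lo,hi,z,amin=150):
    m=cv2.inRange(cv2.cvtColor(im,cv2.COLOR_BGR2HSV),lo,hi)
    m=cv2.morphologyEx(m,cv2.MORPH_CLOSE,np.ones((3,3)))
    for c in cv2.findContours(m,cv2.RETR_EXTERNAL,cv2.CHAIN_APPROX_NONE)[0]:
        if cv2.contourArea(c)>amin:
            P=ray(n,c.reshape(-1,2),z)[:,:2]*1000
            (x,y),(a,b),_=cv2.fitEllipse(P.astype(np.float32))
            print(n,np.round([x,y],1),"dia",np.round([a,b],1),"px",c.reshape(-1,2).mean(0).round())
E
python3 - <<'E'
from h import *
for n in("top","scene"):
    im=np.load(n+"0.npz")["im"]
    print("cork");seg(n,im,(8,90,120),(22,220,255),.004)
    print("yellow");seg(n,im,(26,180,120),(34,255,255),.005)
    print("grey/white .005");seg(n,im,(0,0,120),(179,50,255),.005)
    d=np.load(n+"0.npz")["d"];W=cloud(n,d).reshape(-1,3)
    for nm,c,lo,hi in(("bottle",(443,-301),.08,.12),("beaker",(473,-139),.052,.07),("vial",(461,313),.042,.055),("lidknob",(473,-7),.024,.036),("bottlebody",(443,-301),.02,.06)):
        w=W[(W[:,2]>lo)&(W[:,2]<hi)&(np.hypot(W[:,0]-c[0]/1e3,W[:,1]-c[1]/1e3)<.04)]
        if len(w)>5: print(n,nm,len(w),np.round(w.mean(0)*1e3,1),np.round((w.max(0)+w.min(0))*500,1))
E
```

```text
cork
top [ 622.7 -561.2] dia [136.3 165.9] px [482. 152.]
top [660.1 140.2] dia [85.2 86. ] px [197. 136.]
top [ 673.7 -163.1] dia [85.5 86.6] px [322. 133.]
top [6.798e+02 5.000e-01] dia [85.5 86.2] px [255. 129.]
yellow
top [350.4  -7.6] dia [69.3 70.1] px [255. 266.]
top [551.8 100.6] dia [70.2 70.3] px [212. 180.]
grey/white .005
top [452.  154.1] dia [67.8 68.5] px [187. 221.]
top [464.4 323.2] dia [31.3 42.8] px [116. 214.]
top [ 478.5 -144.6] dia [59.2 66.6] px [314. 212.]
top [471.7  -6.2] dia [70.1 70.8] px [256. 214.]
top [478.2 570.9] dia [ 63.2 431.7] px [ 11. 225.]
top [ 676.2 -344.1] dia [ 88.4 137.5] px [396. 134.]
top [656.3 330.6] dia [ 95.  150.1] px [118. 134.]
top [723.9 594.3] dia [ 74.6 194.2] px [ 13. 104.]
top [832.4 -95. ] dia [77.7 79.9] px [294.  71.]
top [ 843.5 -523.2] dia [ 77.  137.1] px [466.  70.]
top [ 990.8 -485.8] dia [  86.6 2724.5] px [259.  14.]
top bottle 165 [ 442.4 -299.6   98.7] [ 443.1 -301.2   93.6]
top beaker 119 [ 473.5 -139.4   59.7] [ 473.2 -138.4   59.2]
top vial 140 [461.  313.1  48.6] [460.4 313.   47.7]
top lidknob 49 [471.7  -5.1 
[... 684 characters left out ...]
52.3] px [382. 250.]
scene [461.4 595.1] dia [132.5 387.2] px [492. 312.]
scene [447.4 150.5] dia [65.8 72.9] px [321. 213.]
scene [473.1  -6. ] dia [69.1 69.7] px [259. 187.]
scene [ 809.9 -536.6] dia [ 68.2 165. ] px [ 12. 175.]
scene [ 649.  -363.6] dia [ 88.6 138.4] px [102. 165.]
scene [ 458.2 -155.6] dia [ 58.4 101.4] px [213. 153.]
scene [-410.4  260.2] dia [221.7 457.3] px [486.  37.]
scene bottle 124 [ 446.3 -299.5   94.6] [ 444.  -302.9   91.6]
scene beaker 140 [ 475.5 -138.9   57.3] [ 473.8 -140.    57.6]
scene vial 153 [463.3 314.3  47.4] [462.  314.   47.4]
scene lidknob 47 [473.7  -6.4  30.4] [473.   -6.8  30. ]
scene bottlebody 198 [ 455.3 -289.    40.3] [ 448.4 -298.2   40.1]
```

Call:
step_arm:
  plan:
    - [[1, 39, -119, -20, 0, 0, 0], [1, 52, -158, -40, 0, 0, 0], [1, 65, -198, -50, 0, 0, 0], [1, 78, -238, -50, 0, 0, 0], [1, 91, -278, -50, 0, 0, 0], [1, 104, -318, -50, 0, 0, 0], [1, 117, -357, -50, 0, 0, 0], [1, 130, -397, -50, 0, 0, 0], [1, 130, -397, -50, 0, 0, 0], [1, 130, -397, -50, 0, 0, 0]]
  squeeze: 40

```text
t: 0.93
tcp_pos: [0.3127, 0.0978, 0.181]
tool_rot: [[-0.936, 0.352, -0.0], [0.352, 0.936, -0.001], [-0.0, -0.001, -1.0]]
ft_force: [1.4, 1.0, 0.8]
opening: 0.999
```

Call:
step_arm:
  plan:
    - [[1, 13, -40, 0, 0, 0, 0], [1, 26, -80, 0, 0, 0, 0], [1, 39, -120, 0, 0, 0, 0], [1, 52, -160, 0, 0, 0, 0], [1, 65, -200, 0, 0, 0, 0], [1, 78, -240, 0, 0, 0, 0], [1, 91, -280, 0, 0, 0, 0], [1, 104, -320, 0, 0, 0, 0], [1, 117, -360, 0, 0, 0, 0], [1, 131, -399, 0, 0, 0, 0]]

```text
t: 1.77
tcp_pos: [0.4419, -0.2986, 0.1806]
tool_rot: [[-0.936, 0.352, -0.0], [0.352, 0.936, -0.001], [0.0, -0.001, -1.0]]
ft_force: [0.9, 0.9, 0.8]
opening: 1.004
```

```bash
python3 - <<'E'
from h import *
o=ctrl.get_obs();print(o['tcp_pos'],o['dq'].round(3))
im,d=optics.capture("scene"); p=proj("scene",[[.4435,-.3015,.1]])[0]; u,v=p.astype(int)
print(p)
cv2.imwrite("pics/s1.png",cv2.resize(im[max(v-110,0):v+110,max(0,u-110):u+150],None,fx=2.5,fy=2.5))
E
```

```text
[ 0.4419065  -0.2986281   0.18062501] [-0.475  0.72   1.05   0.316  0.005 -0.473]
[167.05098705  97.73308004]
```

View pics/s1.png

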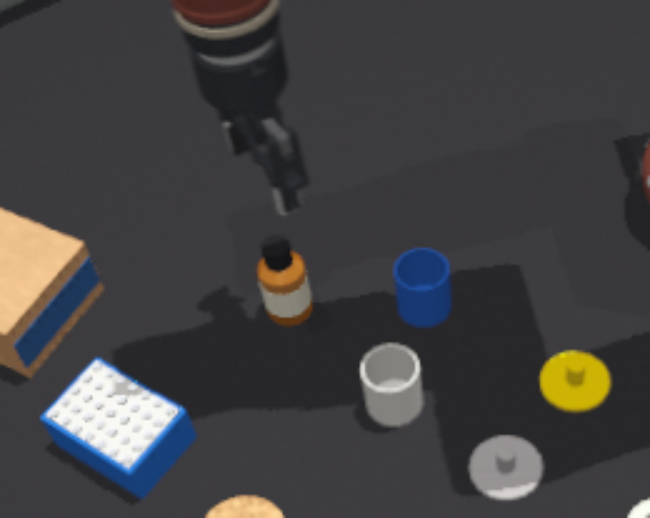

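The view shows the open gripper right above the bottle's cap (275,250), with the beaker and the blue look-alike clear of it. Descending.

Call:
step_arm:
  plan:
    - [[1, 0, 0, -15, 0, 0, 0], [1, 0, 0, -35, 0, 0, 0], [1, 0, 0, -55, 0, 0, 0], [1, 0, 0, -55, 0, 0, 0], [1, 0, 0, -55, 0, 0, 0], [1, 0, 0, -55, 0, 0, 0], [1, 0, 0, -55, 0, 0, 0], [1, 0, 0, -55, 0, 0, 0], [1, 0, 0, -55, 0, 0, 0], [1, 0, 0, -55, 0, 0, 0]]

```text
t: 2.65
tcp_pos: [0.445, -0.3059, 0.1259]
tool_rot: [[-0.935, 0.354, 0.003], [0.354, 0.935, -0.006], [-0.005, -0.005, -1.0]]
ft_force: [-0.6, 0.0, -0.7]
opening: 1.002
```

Call:
step_arm:
  plan:
    - [[1, -1.5, 4.4, 0, 0.3, 0.2, 0], [1, -1.5, 4.4, -14, 0.3, 0.2, 0], [1, -1.5, 4.4, -34, 0.3, 0.2, 0], [1, -1.5, 4.4, -54, 0.3, 0.2, 0], [1, -1.5, 4.4, -54, 0.3, 0.2, 0], [0.2, -1.5, 4.4, -54, 0.3, 0.2, 0], [0.2, -1.5, 4.4, -54, 0.3, 0.2, 0], [0.2, -1.5, 4.4, -54, 0.3, 0.2, 0], [0.2, -1.5, 4.4, -54, 0.3, 0.2, 0], [0.2, -1.5, 4.4, -54, 0.3, 0.2, 0]]

```text
t: 3.48
tcp_pos: [0.4441, -0.3025, 0.0732]
tool_rot: [[-0.935, 0.355, 0.001], [0.355, 0.935, -0.003], [-0.002, -0.003, -1.0]]
ft_force: [-1.3, -2.6, 5.4]
opening: 0.33
```

Call:
step_arm:
  plan:
    - [[0, 0, 0, 0, 0, 0, 0], [0, 0, 0, 0, 0, 0, 0], [0, 0, 0, 5, 0, 0, 0], [0, 0, 0, 15, 0, 0, 0], [0, 0, 0, 35, 0, 0, 0], [0, 0, 0, 60, 0, 0, 0], [0, 0, 0, 85, 0, 0, 0], [0, 0, 0, 100, 0, 0, 0], [0, 0, 0, 105, 0, 0, 0], [0, 0, 0, 105, 0, 0, 0]]

```text
t: 4.32
tcp_pos: [0.4448, -0.303, 0.1798]
tool_rot: [[-0.935, 0.355, 0.003], [0.355, 0.935, -0.005], [-0.004, -0.004, -1.0]]
ft_force: [0.4, -0.2, -1.6]
opening: 0.324
```

```bash
cat >> h.py <<'E'
def shot(name,f,n="scene",c=None,s=110,k=2.5):
    im,d=optics.capture(n)
    if c is not None:
        u,v=proj(n,[c])[0].astype(int); im=im[max(v-s,0):v+s,max(u-s,0):u+s]; im=cv2.resize(im,None,fx=k,fy=k)
    cv2.imwrite("pics/"+f,im); return d
E
python3 - <<'E'
from h import *
o=ctrl.get_obs();print(o['tcp_pos'],o['ft_force'],o['opening'])
shot(0,"s2.png",c=[.4435,-.3015,.12])
E
```

```text
[ 0.44476186 -0.30304293  0.17982973] [ 0.4322502  -0.2461375  -1.60372244] 0.32446227417186724
```

View pics/s2.png

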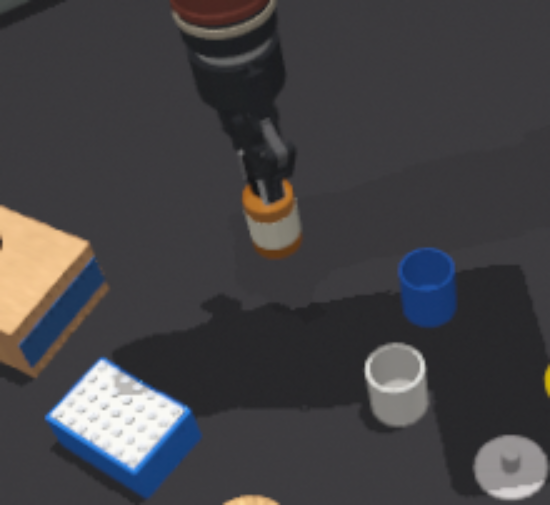

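Bottle is held upright at (265,215) and the force of -1.6 N matches 0.16 kg. Carrying it to the mat at (661,140).

Call:
step_arm:
  plan:
    - [[0, 3, 7, 0, 0, 0, 0], [0, 10, 21, 0, 0, 0, 0], [0, 21, 43, 0, 0.3, 0.2, 0], [0, 34, 70, 0, 0.3, 0.2, 0], [0, 49, 100, 0, 0.3, 0.2, 0], [0, 64, 131, 0, 0.3, 0.2, 0], [0, 79, 162, 0, 0.3, 0.2, 0], [0, 94, 193, 0, 0.3, 0.2, 0], [0, 109, 223, 0, 0.3, 0.2, 0], [0, 124, 254, 0, 0.3, 0.2, 0]]

```text
t: 5.2
tcp_pos: [0.5678, -0.0462, 0.177]
tool_rot: [[-0.935, 0.354, -0.005], [0.354, 0.935, 0.002], [0.005, 0.0, -1.0]]
ft_force: [0.2, -0.4, -1.5]
opening: 0.323
```

Call:
step_arm:
  plan:
    - [[0, 15, 31, 0, 0, 0, 0], [0, 30, 62, 0, 0, 0, 0], [0, 45, 92, 0, 0, 0, 0], [0, 60, 123, 0, 0, 0, 0], [0, 73, 150, 0, 0, 0, 0], [0, 83, 172, 0, 0, 0, 0], [0, 90, 184, 0, 0, 0, 0], [0, 94, 190, 0, 0, 0, 0], [0, 94, 191, 0, 0, 0, 0], [0, 94, 191, 0, 0, 0, 0]]

```text
t: 6.03
tcp_pos: [0.661, 0.1447, 0.1759]
tool_rot: [[-0.935, 0.354, -0.007], [0.354, 0.935, 0.002], [0.007, -0.001, -1.0]]
ft_force: [-0.5, -0.5, -1.8]
opening: 0.324
```

Call:
step_arm:
  plan:
    - [[0, 0, -3, -5, -0.1, -0.4, 0], [0, 0, -5, -15, -0.1, -0.4, 0], [0, 0, -5, -30, -0.1, -0.4, 0], [0, 0, -5, -50, -0.1, -0.4, 0], [0, 0, -5, -70, -0.1, -0.4, 0], [0, 0, -5, -82, -0.1, -0.4, 0], [0, 0, -5, -88, -0.1, -0.4, 0], [0, 0, -5, -88, -0.1, -0.4, 0], [0, 0, -5, -88, -0.1, -0.4, 0], [0, 0, -5, -88, -0.1, -0.4, 0]]

```text
t: 6.87
tcp_pos: [0.6616, 0.1395, 0.0889]
tool_rot: [[-0.935, 0.355, 0.002], [0.355, 0.935, 0.0], [-0.002, 0.001, -1.0]]
ft_force: [-0.6, 0.4, -2.3]
opening: 0.327
```

```bash
python3 - <<'E'
from h import *
o=ctrl.get_obs();print(o['tcp_pos'],o['tool_rot'][:,2],o['ft_force'],o['dq'].round(3))
shot(0,"s3.png",c=[.661,.14,.05],s=70,k=4)
E
```

```text
[0.66163282 0.13947934 0.08892487] [ 1.92144219e-03  1.55906998e-04 -9.99998142e-01] [-0.5809348   0.43712834 -2.27340293] [ 0.003 -0.004  0.009 -0.002 -0.001  0.001]
```

View pics/s3.png

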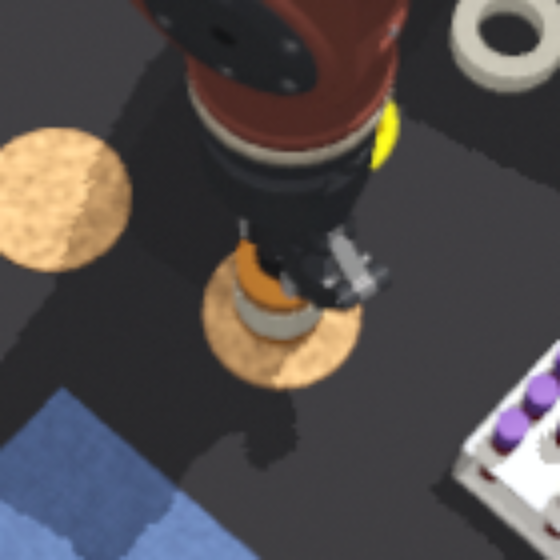

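Bottle is over the mat centre (280,315), about 11 mm above it. Lowering and releasing.

Call:
step_arm:
  plan:
    - [[0, -0.6, 0.5, -3, 0, 0, 0], [0, -0.6, 0.5, -6, 0, 0, 0], [0, -0.6, 0.5, -8, 0, 0, 0], [0, -0.6, 0.5, -10, 0, 0, 0], [0, -0.6, 0.5, -11, 0, 0, 0], [0, -0.6, 0.5, -11.5, 0, 0, 0], [0, -0.6, 0.5, -11.5, 0, 0, 0], [0, -0.6, 0.5, -11.5, 0, 0, 0], [0, -0.6, 0.5, -11.5, 0, 0, 0], [0, -0.6, 0.5, -11.5, 0, 0, 0]]

```text
t: 7.75
tcp_pos: [0.6612, 0.1401, 0.0776]
tool_rot: [[-0.935, 0.354, 0.002], [0.354, 0.935, 0.0], [-0.002, 0.001, -1.0]]
ft_force: [0.3, -0.3, -2.4]
opening: 0.324
```

Call:
step_arm:
  plan:
    - [[0, 0, 0, -0.5, 0, 0, 0], [0, 0, 0, -1, 0, 0, 0], [0, 0, 0, -1, 0, 0, 0], [0, 0, 0, -1, 0, 0, 0], [0.45, 0, 0, -1, 0, 0, 0], [0.6, 0, 0, -1, 0, 0, 0], [0.9, 0, 0, -1, 0, 0, 0], [1, 0, 0, -1, 0, 0, 0], [1, 0, 0, -1, 0, 0, 0], [1, 0, 0, -1, 0, 0, 0]]

```text
t: 8.58
tcp_pos: [0.6611, 0.1401, 0.0765]
tool_rot: [[-0.935, 0.354, 0.002], [0.354, 0.935, 0.0], [-0.002, 0.001, -1.0]]
ft_force: [1.1, 0.1, 0.6]
opening: 0.997
```

Call:
step_arm:
  plan:
    - [[1, 0, 0, 20, 0, 0, 0], [1, 0, 0, 50, 0, 0, 0], [1, 0, 0, 80, 0, 0, 0], [1, -20, 10, 100, 0, 0, 0], [1, -46, 35, 100, 0, 0, 0], [1, -74, 60, 100, 0, 0, 0], [1, -102, 86, 100, 0, 0, 0], [1, -130, 112, 100, 0, 0, 0], [1, -158, 138, 100, 0, 0, 0], [1, -180, 160, 100, 0, 0, 0]]

```text
t: 9.42
tcp_pos: [0.4789, 0.3014, 0.1767]
tool_rot: [[-0.935, 0.354, 0.002], [0.354, 0.935, 0.0], [-0.002, 0.001, -1.0]]
ft_force: [1.1, 1.0, 0.1]
opening: 0.997
```

```bash
python3 - <<'E'
from h import *
o=ctrl.get_obs();print(o['tcp_pos'],o['tool_rot'][:,2],o['ft_force'],o['opening'])
W=cloud("top",optics.capture("top")[1]).reshape(-1,3)
for lo,hi in((.09,.11),(.03,.06)):
    w=W[(W[:,2]>lo)&(W[:,2]<hi)&(np.hypot(W[:,0]-.661,W[:,1]-.14)<.045)]; print(len(w),w.mean(0),(w.max(0)+w.min(0))/2)
w=W[(W[:,2]>.042)&(W[:,2]<.06)&(np.hypot(W[:,0]-.461,W[:,1]-.313)<.03)]; print(len(w),w.mean(0))
shot(0,"s4.png")
E
```

```text
[0.47892764 0.30141531 0.17673645] [ 1.92086483e-03  4.82380726e-04 -9.99998039e-01] [1.06546753 1.02048225 0.09007684] 0.9965615058050191
145 [0.65947484 0.14033699 0.10317882] [0.66017316 0.14049441 0.09961528]
80 [0.64363756 0.13365012 0.04697858] [0.65208123 0.13777031 0.0453346 ]
139 [0.46060378 0.31291055 0.04857901]
```

View pics/s4.png

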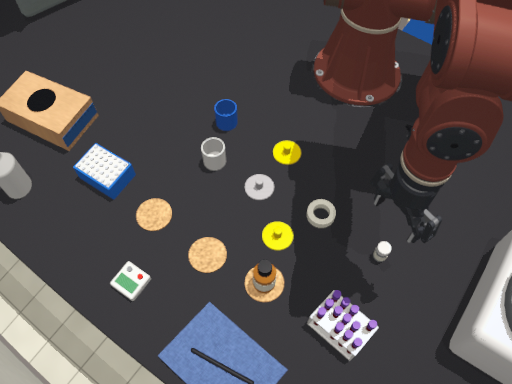

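The bottle stands on its mat at (265,280), measured within about 1 mm of centre. Now the vial at (461.5, 313.5).

Call:
step_arm:
  plan:
    - [[1, -14, 10, 0, 0, 0, 0], [1, -17.5, 12, -10, 0, 0, 0], [1, -17.5, 12, -40, 0, -0.1, 0], [1, -17.5, 12, -70, 0, -0.1, 0], [1, -17.5, 12, -95, 0, -0.1, 0], [1, -17.5, 12, -110, 0, -0.1, 0], [1, -17.5, 12, -115, 0, -0.1, 0], [1, -17.5, 12, -115, 0, -0.1, 0], [1, -17.5, 12, -115, 0, -0.1, 0], [1, -17.5, 12, -115, 0, -0.1, 0]]

```text
t: 10.35
tcp_pos: [0.4613, 0.3153, 0.0631]
tool_rot: [[-0.937, 0.35, 0.005], [0.351, 0.937, 0.002], [-0.004, 0.003, -1.0]]
ft_force: [-0.4, -0.2, 0.6]
opening: 0.996
```

Call:
step_arm:
  plan:
    - [[1, 0, -1.8, -10, 0, 0.3, 0], [1, 0, -1.8, -25, 0, 0.3, 0], [1, 0, -1.8, -40, 0, 0.3, 0], [1, 0, -1.8, -50, 0, 0.3, 0], [1, 0, -1.8, -50, 0, 0.3, 0], [0, 0, -1.8, -50, 0, 0.3, 0], [0, 0, -1.8, -50, 0, 0.3, 0], [0, 0, -1.8, -50, 0, 0.3, 0], [0, 0, -1.8, -50, 0, 0.3, 0], [0, 0, -1.8, -50, 0, 0.3, 0]]

```text
t: 11.18
tcp_pos: [0.4617, 0.3137, 0.0138]
tool_rot: [[-0.937, 0.35, 0.0], [0.35, 0.937, 0.002], [0.0, 0.002, -1.0]]
ft_force: [-2.0, -1.4, 6.3]
opening: 0.339
```

Call:
step_arm:
  plan:
    - [[0, 0, 0, 0, 0, 0, 0], [0, 0, 0, 0, 0, 0, 0], [0, 0, 0, 5, 0, 0, 0], [0, 0, 0, 20, 0, 0, 0], [0, 0, 0, 45, 0, 0, 0], [0, 0, 0, 75, 0, 0, 0], [0, 0, 0, 100, 0, 0, 0], [0, 0, 0, 120, 0, 0, 0], [0, 0, 0, 130, 0, 0, 0], [0, 0, 0, 130, 0, 0, 0]]

```text
t: 12.02
tcp_pos: [0.4631, 0.3143, 0.1462]
tool_rot: [[-0.937, 0.35, 0.004], [0.35, 0.937, 0.004], [-0.002, 0.005, -1.0]]
ft_force: [0.5, 1.0, -0.5]
opening: 0.34
```

Call:
step_arm:
  plan:
    - [[0, 4, -6, 4, 0, 0, 0], [0, 13, -18, 10, 0, 0, 0], [0, 27, -36, 16, 0, 0, 0], [0, 42, -60, 20, 0.2, 0.2, 0], [0, 59, -85, 20, 0.2, 0.2, 0], [0, 76, -110, 20, 0.2, 0.2, 0], [0, 93, -135, 20, 0.2, 0.2, 0], [0, 110, -160, 20, 0.2, 0.2, 0], [0, 127, -185, 20, 0.2, 0.2, 0], [0, 144, -210, 20, 0.2, 0.2, 0]]

```text
t: 12.85
tcp_pos: [0.607, 0.1024, 0.1645]
tool_rot: [[-0.936, 0.351, -0.002], [0.351, 0.936, 0.007], [0.004, 0.006, -1.0]]
ft_force: [0.8, 0.8, -0.9]
opening: 0.342
```

Call:
step_arm:
  plan:
    - [[0, 15, -22, 0, 0, 0, 0], [0, 30, -45, 0, 0, 0, 0], [0, 45, -67, 0, 0, 0, 0], [0, 58, -85, 0, 0, 0, 0], [0, 67, -95, 0, 0, 0, 0], [0, 72, -101, 0, 0, 0, 0], [0, 72, -102, 0, 0, 0, 0], [0, 72, -102, 0, 0, 0, 0], [0, 72, -102, 0, 0, 0, 0], [0, 72, -102, 0, 0, 0, 0]]

```text
t: 13.68
tcp_pos: [0.6784, 0.0013, 0.1644]
tool_rot: [[-0.937, 0.35, -0.003], [0.35, 0.937, 0.008], [0.005, 0.006, -1.0]]
ft_force: [-0.4, 2.1, -0.4]
opening: 0.337
```

Call:
step_arm:
  plan:
    - [[0, 1, -1, -8, -0.4, -0.2, 0], [0, 1.6, -1, -25, -0.4, -0.2, 0], [0, 1.6, -1, -50, -0.4, -0.2, 0], [0, 1.6, -1, -75, -0.4, -0.2, 0], [0, 1.6, -1, -100, -0.4, -0.2, 0], [0, 1.6, -1, -120, -0.4, -0.2, 0], [0, 1.6, -1, -131, -0.4, -0.2, 0], [0, 1.6, -1, -136, -0.4, -0.2, 0], [0, 1.6, -1, -136, -0.4, -0.2, 0], [0, 1.6, -1, -136, -0.4, -0.2, 0]]

```text
t: 14.52
tcp_pos: [0.6805, 0.0004, 0.0293]
tool_rot: [[-0.937, 0.349, 0.002], [0.349, 0.937, 0.0], [-0.002, 0.001, -1.0]]
ft_force: [0.1, -0.5, -0.2]
opening: 0.338
```

Call:
step_arm:
  plan:
    - [[0, 0, 0, 0, 0, 0, 0], [0, 0, 0, 0, 0, 0, 0], [0, 0, 0, 0, 0, 0, 0], [0, 0, 0, 0, 0, 0, 0], [0, 0, 0, 0, 0, 0, 0], [0, 0, 0, 0, 0, 0, 0], [0, 0, 0, 0, 0, 0, 0], [0, 0, 0, 0, 0, 0, 0], [0, 0, 0, 0, 0, 0, 0], [0, 0, 0, 0, 0, 0, 0]]

```text
t: 15.35
tcp_pos: [0.6805, 0.0004, 0.0293]
tool_rot: [[-0.937, 0.349, 0.002], [0.349, 0.937, 0.0], [-0.002, 0.001, -1.0]]
ft_force: [0.5, -0.8, -0.0]
opening: 0.339
```

```bash
python3 - <<'E'
from h import *
o=ctrl.get_obs();print(o['tcp_pos'],o['tool_rot'][:,2],o['ft_force'],o['opening'])
shot(0,"s5.png",c=[.68,0,.03],s=70,k=4)
E
```

```text
[6.80522570e-01 3.95784855e-04 2.92877238e-02] [ 2.08811765e-03  4.34992434e-04 -9.99997725e-01] [ 0.46848459 -0.75428852 -0.00508436] 0.3389626364838263
```

View pics/s5.png

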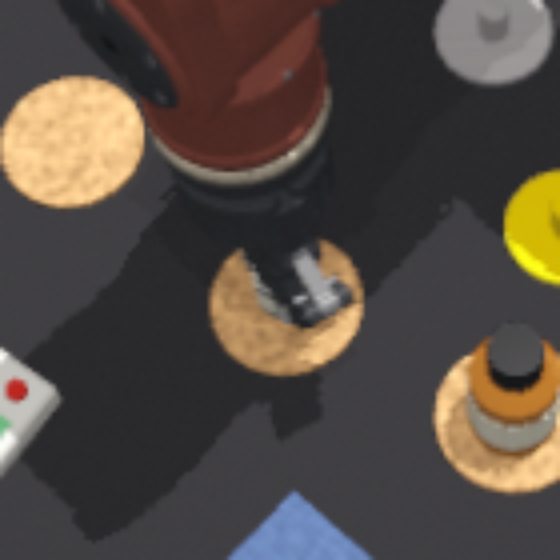

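The vial is over the middle mat (285,305). Lowering about 12 mm and releasing.

Call:
step_arm:
  plan:
    - [[0, 0, 0, -4, 0, 0, 0], [0, 0, 0, -8, 0, 0, 0], [0, 0, 0, -10, 0, 0, 0], [0, 0, 0, -11, 0, 0, 0], [0, 0, 0, -12, 0, 0, 0], [0, 0, 0, -12.2, 0, 0, 0], [0, 0, 0, -12.2, 0, 0, 0], [0, 0, 0, -12.2, 0, 0, 0], [0, 0, 0, -12.2, 0, 0, 0], [0, 0, 0, -12.2, 0, 0, 0]]

```text
t: 16.23
tcp_pos: [0.6801, 0.0004, 0.0179]
tool_rot: [[-0.937, 0.349, 0.002], [0.349, 0.937, 0.0], [-0.001, 0.001, -1.0]]
ft_force: [-4.5, 0.4, 10.4]
opening: 0.34
```

Contact (10 N). Releasing and rising, then on to the beaker.

Call:
step_arm:
  plan:
    - [[0.4, 0, 0, 0.5, 0, 0, 0], [0.6, 0, 0, 0.5, 0, 0, 0], [1, 0, 0, 0.5, 0, 0, 0], [1, 0, 0, 0.5, 0, 0, 0], [1, 0, 0, 0.5, 0, 0, 0], [1, 0, 0, 10, 0, 0, 0], [1, 0, 0, 35, 0, 0, 0], [1, 0, 0, 65, 0, 0, 0], [1, 0, 0, 100, 0, 0, 0], [1, -10, -5, 130, 0, 0, 0]]

```text
t: 17.07
tcp_pos: [0.6713, -0.004, 0.1505]
tool_rot: [[-0.937, 0.349, 0.004], [0.349, 0.937, 0.0], [-0.003, 0.002, -1.0]]
ft_force: [-0.0, -1.4, -0.1]
opening: 1.001
```

Call:
step_arm:
  plan:
    - [[1, -25, -15, 0, 0, 0, 0], [1, -55, -36, 0, 0, 0, 0], [1, -85, -57, 0, 0, 0, 0], [1, -115, -80, 0, 0, 0, 0], [1, -140, -98, 0, 0, 0, 0], [1, -165, -115, 0, 0, 0, 0], [1, -180, -126, 0, 0, 0, 0], [1, -190, -132, 0, 0, 0, 0], [1, -191, -133, 0, 0, 0, 0], [1, -191, -133, 0, 0, 0, 0]]

```text
t: 17.9
tcp_pos: [0.4807, -0.1373, 0.1511]
tool_rot: [[-0.937, 0.35, 0.005], [0.35, 0.937, 0.0], [-0.004, 0.002, -1.0]]
ft_force: [-0.1, -0.1, 0.7]
opening: 1.004
```

```bash
python3 - <<'E'
from h import *
o=ctrl.get_obs();print(o['tcp_pos'],o['tool_rot'][:,2],o['ft_force'],o['opening'])
for n in("top","scene"):
  W=cloud(n,optics.capture(n)[1]).reshape(-1,3)
  for nm,c,lo,hi in (("vial",(.68,0),.046,.06),("bottle",(.661,.14),.095,.11),("beaker",(.473,-.139),.052,.07),("lid",(.4725,-.006),.024,.036)):
    w=W[(W[:,2]>lo)&(W[:,2]<hi)&(np.hypot(W[:,0]-c[0],W[:,1]-c[1])<.04)]
    if len(w): print(n,nm,len(w),w.mean(0).round(4),((w.max(0)+w.min(0))/2).round(4))
E
```

```text
[ 0.48070158 -0.13726423  0.15110815] [ 4.86438450e-03  2.46133612e-04 -9.99988139e-01] [-0.08748193 -0.11565267  0.72241313] 1.0036479008700958
top vial 127 [0.6785 0.0024 0.0523] [0.6781 0.0022 0.0517]
top bottle 141 [0.6596 0.1403 0.1042] [0.6604 0.1404 0.102 ]
top lid 46 [ 0.4719 -0.0048  0.0311] [ 0.4716 -0.0049  0.031 ]
scene vial 152 [0.6805 0.0024 0.0512] [0.6795 0.0021 0.0519]
scene bottle 178 [0.663  0.1397 0.1029] [0.6622 0.1395 0.101 ]
scene beaker 141 [ 0.4752 -0.139   0.0571] [ 0.474  -0.1407  0.0574]
scene lid 52 [ 0.474  -0.0068  0.0291] [ 0.4733 -0.0076  0.029 ]
```

Call:
step_arm:
  plan:
    - [[1, -5, -2, 0, 0, 0.3, 0], [1, -7.2, -2, -10, 0, 0.3, 0], [1, -7.2, -2, -30, 0, 0.3, 0], [1, -7.2, -2, -50, 0, 0.3, 0], [1, -7.2, -2, -65, 0, 0.3, 0], [1, -7.2, -2, -75, 0, 0.3, 0], [1, -7.2, -2, -78, 0, 0.3, 0], [1, -7.2, -2, -78, 0, 0.3, 0], [1, -7.2, -2, -78, 0, 0.3, 0], [1, -7.2, -2, -78, 0, 0.3, 0]]

```text
t: 18.83
tcp_pos: [0.4748, -0.1388, 0.0735]
tool_rot: [[-0.938, 0.348, 0.001], [0.348, 0.938, -0.0], [-0.001, 0.0, -1.0]]
ft_force: [0.6, 0.1, -0.1]
opening: 1.001
```

Call:
step_arm:
  plan:
    - [[1, -1.3, -0.5, -10, 0, 0, 0], [1, -1.3, -0.5, -28, 0, 0, 0], [1, -1.3, -0.5, -44, 0, 0, 0], [1, -1.3, -0.5, -54, 0, 0, 0], [1, -1.3, -0.5, -56, 0, 0, 0], [1, -1.3, -0.5, -56, 0, 0, 0], [0, -1.3, -0.5, -56, 0, 0, 0], [0, -1.3, -0.5, -56, 0, 0, 0], [0, -1.3, -0.5, -56, 0, 0, 0], [0, -1.3, -0.5, -56, 0, 0, 0]]
  squeeze: 30

```text
t: 19.67
tcp_pos: [0.4743, -0.1397, 0.0186]
tool_rot: [[-0.938, 0.348, 0.002], [0.348, 0.938, -0.001], [-0.002, -0.0, -1.0]]
ft_force: [-1.3, 0.5, 5.8]
opening: 0.653
```

Call:
step_arm:
  plan:
    - [[0, 0, 0, 0, 0, 0, 0], [0, 0, 0, 0, 0, 0, 0], [0, 0, 0, 0, 0, 0, 0], [0, 0, 0, 5, 0, 0, 0], [0, 0, 0, 20, 0, 0, 0], [0, 0, 0, 45, 0, 0, 0], [0, 0, 0, 70, 0, 0, 0], [0, 0, 0, 90, 0, 0, 0], [0, 0, 0, 100, 0, 0, 0], [0, 0, 0, 100, 0, 0, 0]]

```text
t: 20.5
tcp_pos: [0.4757, -0.1403, 0.1211]
tool_rot: [[-0.938, 0.348, 0.006], [0.348, 0.938, -0.003], [-0.006, -0.0, -1.0]]
ft_force: [0.1, 0.7, -0.4]
opening: 0.653
```

Call:
step_arm:
  plan:
    - [[0, 5, -1, 0, 0, 0, 0], [0, 17, -2, 0, 0.1, 0.2, 0], [0, 37, -4, 0, 0.1, 0.2, 0], [0, 64, -7, 0, 0.1, 0.2, 0], [0, 92, -11, 0, 0.1, 0.2, 0], [0, 120, -14, 0, 0.1, 0.2, 0], [0, 148, -17, 0, 0.1, 0.2, 0], [0, 174, -20, 0, 0.1, 0.2, 0], [0, 192, -22, 0, 0.1, 0.2, 0], [0, 198, -23, 0, 0.1, 0.2, 0]]

```text
t: 21.33
tcp_pos: [0.6756, -0.1633, 0.119]
tool_rot: [[-0.938, 0.347, 0.002], [0.347, 0.938, -0.0], [-0.002, 0.0, -1.0]]
ft_force: [0.0, 0.3, -0.9]
opening: 0.652
```

Call:
step_arm:
  plan:
    - [[0, 0, 0, 0, 0, 0, 0], [0, 0, 0, 0, 0, 0, 0], [0, 0, 0, -10, 0, 0, 0], [0, 0, 0, -25, 0, 0, 0], [0, 0, 0, -45, 0, 0, 0], [0, 0, 0, -65, 0, 0, 0], [0, 0, 0, -80, 0, 0, 0], [0, 0, 0, -84, 0, 0, 0], [0, 0, 0, -84, 0, 0, 0], [0, 0, 0, -84, 0, 0, 0]]

```text
t: 22.17
tcp_pos: [0.6753, -0.1634, 0.0355]
tool_rot: [[-0.938, 0.348, 0.002], [0.348, 0.938, -0.0], [-0.002, 0.0, -1.0]]
ft_force: [-0.2, -0.0, -0.6]
opening: 0.653
```

```bash
python3 - <<'E'
from h import *
o=ctrl.get_obs();print(o['tcp_pos'],o['tool_rot'][:,2],o['ft_force'],o['opening'])
shot(0,"s6.png",c=[.674,-.163,.03],s=70,k=4)
E
```

```text
[ 0.67534303 -0.16336597  0.03548454] [ 1.85158579e-03 -4.92616539e-04 -9.99998164e-01] [-0.21446702 -0.0183632  -0.58595365] 0.6532410161408242
```

View pics/s6.png

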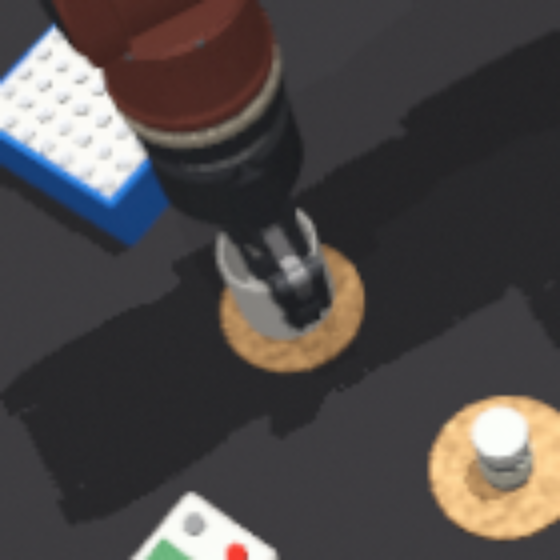

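The beaker is over its mat (290,300), and the vial stands on the middle mat (500,450). Lowering.

Call:
step_arm:
  plan:
    - [[0, -1, 0, -4, 0, 0, 0], [0, -1, 0, -8, 0, 0, 0], [0, -1, 0, -10.5, 0, 0, 0], [0, -1, 0, -12, 0, 0, 0], [0, -1, 0, -13, 0, 0, 0], [0, -1, 0, -13.4, 0, 0, 0], [0, -1, 0, -13.4, 0, 0, 0], [0, -1, 0, -13.4, 0, 0, 0], [0, -1, 0, -13.4, 0, 0, 0], [0, -1, 0, -13.4, 0, 0, 0]]

```text
t: 23.05
tcp_pos: [0.675, -0.1635, 0.0227]
tool_rot: [[-0.938, 0.347, 0.003], [0.347, 0.938, -0.001], [-0.003, 0.0, -1.0]]
ft_force: [-0.7, 0.4, 0.2]
opening: 0.656
```

Call:
step_arm:
  plan:
    - [[0, 0, 0, -0.6, 0, 0, 0], [0, 0, 0, -0.6, 0, 0, 0], [0.75, 0, 0, -0.3, 0, 0, 0], [0.9, 0, 0, -0.3, 0, 0, 0], [1, 0, 0, -0.3, 0, 0, 0], [1, 0, 0, -0.3, 0, 0, 0], [1, 0, 0, 15, 0, 0, 0], [1, 0, 0, 40, 0, 0, 0], [1, 0, 0, 75, 0, 0, 0], [1, 0, 0, 110, 0, 0, 0]]

```text
t: 23.88
tcp_pos: [0.6742, -0.1632, 0.1331]
tool_rot: [[-0.938, 0.348, 0.001], [0.348, 0.938, -0.0], [-0.001, 0.0, -1.0]]
ft_force: [0.4, -0.6, -0.0]
opening: 1.001
```

Call:
step_arm:
  plan:
    - [[1, -24, 18, 0, 0, 0, 0], [1, -50, 38, 0, 0, 0, 0], [1, -76, 59, 0, 0, 0, 0], [1, -103, 80, 0, 0, 0, 0], [1, -130, 101, 0, 0, 0, 0], [1, -156, 121, 0, 0, 0, 0], [1, -180, 140, -10, 0, 0, 0], [1, -196, 152, -20, 0, 0, 0], [1, -202, 157, -25, 0, 0, 0], [1, -202, 157, -25, 0, 0, 0]]

```text
t: 24.72
tcp_pos: [0.4704, -0.0052, 0.1074]
tool_rot: [[-0.938, 0.346, -0.001], [0.346, 0.938, 0.0], [0.001, -0.0, -1.0]]
ft_force: [-0.3, 0.6, -0.5]
opening: 0.999
```

```bash
python3 - <<'E'
from h import *
o=ctrl.get_obs();print(o['tcp_pos'],o['tool_rot'][:,2],o['ft_force'],o['opening'])
for n in("top","scene"):
  W=cloud(n,optics.capture(n)[1]).reshape(-1,3)
  for nm,c,lo,hi in (("vial",(.68,0),.046,.06),("bottle",(.661,.14),.095,.11),("beaker",(.674,-.163),.058,.07)):
    w=W[(W[:,2]>lo)&(W[:,2]<hi)&(np.hypot(W[:,0]-c[0],W[:,1]-c[1])<.04)]
    if len(w): print(n,nm,len(w),w.mean(0).round(4),((w.max(0)+w.min(0))/2).round(4))
E
```

```text
[ 0.47036105 -0.00521385  0.10740438] [-8.59807316e-04  2.86572980e-04 -9.99999589e-01] [-0.27331081  0.63522215 -0.4674239 ] 0.998567757629596
top vial 40 [0.6873 0.0008 0.0529] [0.6876 0.0012 0.0534]
top bottle 138 [0.6599 0.1403 0.1041] [0.6606 0.1403 0.1022]
top beaker 120 [ 0.6761 -0.1618  0.0631] [ 0.6754 -0.1619  0.0635]
scene vial 152 [0.6805 0.0025 0.0513] [0.68   0.0024 0.0507]
scene bottle 176 [0.6628 0.1398 0.1029] [0.6622 0.1396 0.1017]
scene beaker 137 [ 0.6746 -0.1627  0.0624] [ 0.6747 -0.1627  0.0624]
```

Call:
step_arm:
  plan:
    - [[1, 2.4, -1.1, -10, 0, 0, 0], [1, 2.4, -1.1, -25, 0, 0, 0], [0.6, 2.4, -1.1, -42, 0, 0, 0], [0.6, 2.4, -1.1, -50, 0, 0, 0], [0.6, 2.4, -1.1, -55, 0, 0, 0], [0.6, 2.4, -1.1, -55, 0, 0, 0], [0.6, 2.4, -1.1, -55, 0, 0, 0], [0.6, 2.4, -1.1, -55, 0, 0, 0], [0.6, 2.4, -1.1, -55, 0, 0, 0], [0.6, 2.4, -1.1, -55, 0, 0, 0]]

```text
t: 25.65
tcp_pos: [0.4763, -0.0079, 0.0541]
tool_rot: [[-0.938, 0.347, 0.004], [0.347, 0.938, -0.001], [-0.004, 0.0, -1.0]]
ft_force: [0.5, 1.1, 0.3]
opening: 0.599
```

Call:
step_arm:
  plan:
    - [[0.6, -3.3, 1.4, -8, 0, 0.2, 0], [0.6, -3.3, 1.4, -20, 0, 0.2, 0], [0.6, -3.3, 1.4, -32, 0, 0.2, 0], [0.6, -3.3, 1.4, -41, 0, 0.2, 0], [0.6, -3.3, 1.4, -45, 0, 0.2, 0], [0.6, -3.3, 1.4, -45, 0, 0.2, 0], [0, -3.3, 1.4, -45, 0, 0.2, 0], [0, -3.3, 1.4, -45, 0, 0.2, 0], [0, -3.3, 1.4, -45, 0, 0.2, 0], [0, -3.3, 1.4, -45, 0, 0.2, 0]]
  squeeze: 40

```text
t: 26.48
tcp_pos: [0.4736, -0.0065, 0.0097]
tool_rot: [[-0.938, 0.347, 0.001], [0.347, 0.938, -0.001], [-0.002, -0.0, -1.0]]
ft_force: [-0.2, 0.0, 5.3]
opening: 0.195
```

Call:
step_arm:
  plan:
    - [[0, 0, 0, 0, 0, 0, 0], [0, 0, 0, 0, 0, 0, 0], [0, 0, 0, 0, 0, 0, 0], [0, 0, 0, 5, 0, 0, 0], [0, 0, 0, 20, 0, 0, 0], [0, 0, 0, 45, 0, 0, 0], [0, 0, 0, 75, 0, 0, 0], [0, 0, 0, 100, 0, 0, 0], [0, 0, 0, 115, 0, 0, 0], [0, 0, 0, 115, 0, 0, 0]]

```text
t: 27.32
tcp_pos: [0.4756, -0.0068, 0.1281]
tool_rot: [[-0.938, 0.347, 0.007], [0.347, 0.938, -0.002], [-0.007, 0.001, -1.0]]
ft_force: [1.2, 0.1, -1.0]
opening: 0.194
```

```bash
python3 - <<'E'
from h import *
o=ctrl.get_obs();print(o['tcp_pos'],o['tool_rot'][:,2],o['ft_force'],o['opening'])
shot(0,"s7.png",c=[.473,-.006,.11],s=75,k=4)
E
```

```text
[ 0.47561171 -0.00684582  0.12806657] [ 0.00661217 -0.00190513 -0.99997632] [ 1.21714618  0.11235016 -0.97613218] 0.19399030541854934
```

View pics/s7.png

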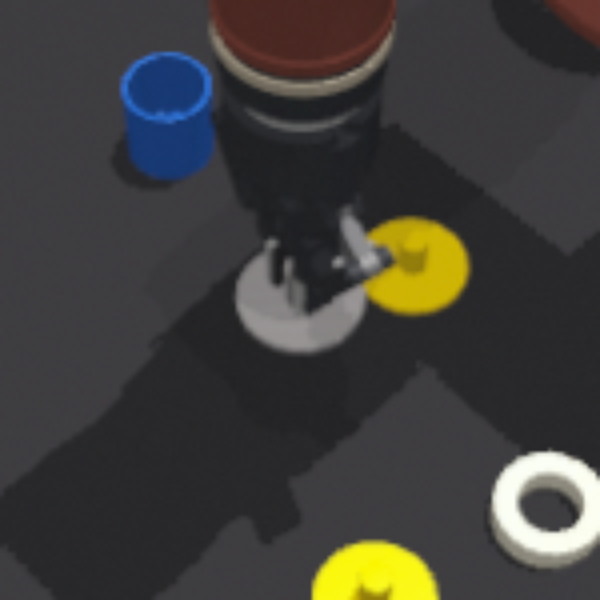

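The steel lid is held level (300,300), and the yellow lids and tape are untouched. Carrying it to the beaker.

Call:
step_arm:
  plan:
    - [[0, 3, -2, 0, 0, 0.2, 0], [0, 10, -7, 0, 0.1, 0.4, 0], [0, 22, -16, 0, 0.1, 0.4, 0], [0, 40, -31, 0, 0.1, 0.4, 0], [0, 62, -48, 0, 0.1, 0.4, 0], [0, 84, -66, 0, 0.1, 0.4, 0], [0, 107, -84, 0, 0.1, 0.4, 0], [0, 130, -102, 0, 0.1, 0.4, 0], [0, 153, -120, 0, 0.1, 0.4, 0], [0, 170, -134, 0, 0.1, 0.4, 0]]

```text
t: 28.2
tcp_pos: [0.6461, -0.1427, 0.1242]
tool_rot: [[-0.938, 0.348, -0.004], [0.348, 0.938, 0.0], [0.004, -0.001, -1.0]]
ft_force: [-0.1, -0.0, -0.4]
opening: 0.191
```

Call:
step_arm:
  plan:
    - [[0, 14, -11, 0, 0, 0, 0], [0, 22, -17, 0, 0, 0, 0], [0, 26, -20, 0, 0, 0, 0], [0, 28, -22, 0, 0, 0, 0], [0, 28, -22, 0, 0, 0, 0], [0, 28, -22, 0, 0, 0, 0], [0, 28, -22, 0, 0, 0, 0], [0, 28, -22, 0, 0, 0, 0], [0, 28, -22, 0, 0, 0, 0], [0, 28, -22, 0, 0, 0, 0]]

```text
t: 29.03
tcp_pos: [0.674, -0.1645, 0.1245]
tool_rot: [[-0.938, 0.348, -0.004], [0.348, 0.938, 0.0], [0.004, -0.001, -1.0]]
ft_force: [0.8, -0.2, -1.1]
opening: 0.193
```

Call:
step_arm:
  plan:
    - [[0, 1, 2, -4, 0, -0.2, 0], [0, 1, 2, -12, 0, -0.2, 0], [0, 1, 2, -22, 0, -0.2, 0], [0, 1, 2, -32, 0, -0.2, 0], [0, 1, 2, -38, 0, -0.2, 0], [0, 1, 2, -41, 0, -0.2, 0], [0, 1, 2, -42, 0, -0.2, 0], [0, 1, 2, -42, 0, -0.2, 0], [0, 1, 2, -42, 0, -0.2, 0], [0, 1, 2, -42, 0, -0.2, 0]]

```text
t: 29.87
tcp_pos: [0.6754, -0.1626, 0.083]
tool_rot: [[-0.938, 0.348, 0.001], [0.348, 0.938, 0.0], [-0.001, 0.0, -1.0]]
ft_force: [0.4, 0.6, -0.5]
opening: 0.193
```

```bash
python3 - <<'E'
from h import *
o=ctrl.get_obs();print(o['tcp_pos'],o['tool_rot'][:,2],o['ft_force'],o['opening'])
shot(0,"s8.png",c=[.674,-.163,.06],s=60,k=5)
E
```

```text
[ 0.6753713  -0.16259486  0.08303224] [ 6.74279614e-04  1.09059278e-04 -9.99999767e-01] [ 0.40196501  0.60389689 -0.51316096] 0.19342109300736637
```

View pics/s8.png

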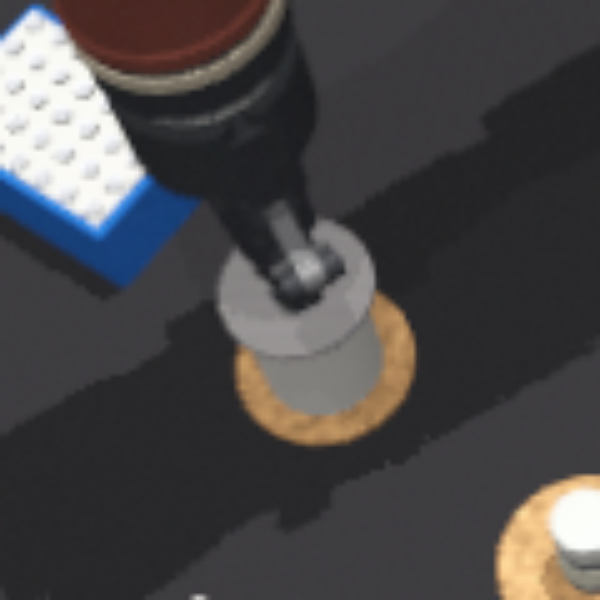

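The lid (297,288) hovers centred over the beaker. Lowering about 9.5 mm.

Call:
step_arm:
  plan:
    - [[0, -0.3, 0, -3, 0, 0, 0], [0, -0.3, 0, -6, 0, 0, 0], [0, -0.3, 0, -7.5, 0, 0, 0], [0, -0.3, 0, -8.5, 0, 0, 0], [0, -0.3, 0, -9.2, 0, 0, 0], [0, -0.3, 0, -9.6, 0, 0, 0], [0, -0.3, 0, -9.6, 0, 0, 0], [0, -0.3, 0, -9.6, 0, 0, 0], [0, -0.3, 0, -9.6, 0, 0, 0], [0, -0.3, 0, -9.6, 0, 0, 0]]

```text
t: 30.75
tcp_pos: [0.6751, -0.1626, 0.0738]
tool_rot: [[-0.938, 0.348, 0.001], [0.348, 0.938, -0.0], [-0.001, 0.0, -1.0]]
ft_force: [-2.3, 0.1, 5.1]
opening: 0.191
```

Contact at 5 N, at the expected height. Releasing and withdrawing.

Call:
step_arm:
  plan:
    - [[0.25, 0, 0, 0.2, 0, 0, 0], [0.4, 0, 0, 0.2, 0, 0, 0], [0.6, 0, 0, 0.3, 0, 0, 0], [0.6, 0, 0, 0.3, 0, 0, 0], [0.6, 0, 0, 0.3, 0, 0, 0], [0.6, 0, 0, 10, 0, 0, 0], [0.6, 0, 0, 30, 0, 0, 0], [0.6, 0, 0, 60, 0, 0, 0], [0.6, 0, 0, 95, 0, 0, 0], [0.6, -10, 0, 130, 0, 0, 0]]

```text
t: 31.58
tcp_pos: [0.6656, -0.1625, 0.2054]
tool_rot: [[-0.938, 0.347, 0.001], [0.347, 0.938, 0.0], [-0.001, 0.0, -1.0]]
ft_force: [1.0, -1.4, 1.5]
opening: 0.602
```

Call:
step_arm:
  plan:
    - [[0.6, -30, 0, 10, 0, 0, 0], [0.6, -60, 0, 10, 0, 0, 0], [0.6, -95, 0, 10, 0, 0, 0], [0.6, -130, 0, 10, 0, 0, 0], [0.6, -165, 0, 10, 0, 0, 0], [0.6, -200, 0, 10, 0, 0, 0], [0.6, -225, 0, 10, 0, 0, 0], [0.6, -240, 0, 10, 0, 0, 0], [0.6, -240, 0, 10, 0, 0, 0], [0.6, -240, 0, 10, 0, 0, 0]]

```text
t: 32.42
tcp_pos: [0.4259, -0.1628, 0.2165]
tool_rot: [[-0.937, 0.348, 0.003], [0.348, 0.937, -0.001], [-0.003, 0.0, -1.0]]
ft_force: [0.5, -0.5, -0.2]
opening: 0.6
```

```bash
python3 - <<'E'
from h import *
o=ctrl.get_obs();print(o['t'],o['tcp_pos'],o['ft_force'])
for n in("top","scene"):
  im,d=optics.capture(n)
  W=cloud(n,d).reshape(-1,3)
  for nm,c,lo,hi in (("vial",(.68,0),.046,.06),("bottle",(.661,.14),.095,.11),("lid",(.675,-.163),.062,.075),("knob",(.675,-.163),.085,.11),("tape",(.452,.153),.014,.03)):
    w=W[(W[:,2]>lo)&(W[:,2]<hi)&(np.hypot(W[:,0]-c[0],W[:,1]-c[1])<.045)]
    if len(w): print(n,nm,len(w),w.mean(0).round(4),((w.max(0)+w.min(0))/2).round(4))
  cv2.imwrite(f"pics/{n}9.png",im)
seg("scene",im,(0,0,70),(179,50,255),.069)
E
```

```text
32.4167 [ 0.42586471 -0.1627577   0.21645607] [ 0.48590355 -0.51244825 -0.17745734]
top vial 129 [0.6785 0.0025 0.0521] [0.6787 0.0022 0.0521]
top bottle 137 [0.6599 0.1406 0.104 ] [0.6612 0.1405 0.1026]
top lid 614 [ 0.673  -0.16    0.0693] [ 0.6743 -0.1606  0.0688]
top knob 55 [ 0.673  -0.1598  0.0943] [ 0.6734 -0.16    0.0929]
top tape 429 [0.4505 0.153  0.0207] [0.4507 0.1535 0.0207]
scene vial 147 [0.6805 0.0023 0.0513] [0.6796 0.0025 0.0511]
scene bottle 179 [0.663 0.14  0.103] [0.6623 0.1396 0.1016]
scene lid 613 [ 0.6752 -0.1589  0.0685] [ 0.674 -0.161  0.069]
scene knob 63 [ 0.6754 -0.161   0.0933] [ 0.6747 -0.1621  0.0925]
scene tape 428 [0.4526 0.1525 0.0191] [0.4517 0.1521 0.0197]
scene [664.8 327.6] dia [ 98.9 127.2] px [341. 320.]
scene [835.5 -70.6] dia [72.6 78.6] px [130. 281.]
scene [1018.8 -130.3] dia [213.7 438.2] px [ 57. 337.]
scene [690.2  13.2] dia [27.6 46.8] px [206. 249.]
scene [494.1 575.6] dia [123.8 370.4] px [493. 312.]
scene [481.1 161.9] dia [63.1 71.2] px [321. 213.]
scene [ 679.6 -154.1] dia [67.5 97. ] px [150. 205.]
scene [ 818.3 -478.5] dia [ 67.9 156.4] px [ 13. 176.]
scene [ 667.8 -318.1] dia [ 83.9 128.6] px [103. 164.]
scene [  66. -500.] dia [146.5 190.4] px [204.  14.]
scene [-315.5  288.4] dia [142.4 467.6] px [494.  40.]
scene [ 371.6 -955.1] dia [ 78.1 175.8] px [38.  4.]
```

View pics/scene9.png

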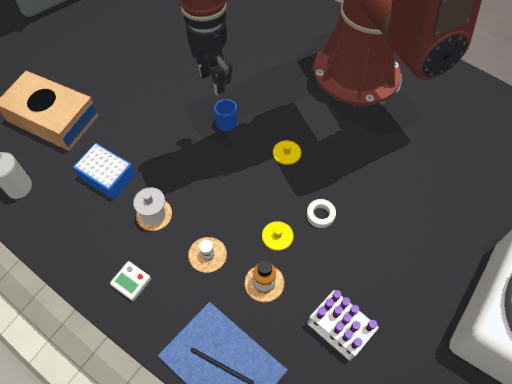

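The lid sits on the beaker (150,205), the vial on the middle mat (207,250) and the bottle on the rack end mat (265,280). The tape has not moved and the gripper is clear. Handing in.

```bash
python3 -c "
from bench import ctrl; print(ctrl.hand_in())"
```

```text
the job is handed in; nothing more can be done
None
```

All three things stand on their mats, the steel lid is on the beaker, and I handed the job in at about 32.5 s of the 109 s. The bottle is on the mat nearest the tube rack (left), the vial on the middle mat and the beaker on the tip-box end. The lid went on last.

- **Placing:** in the last look with both cameras, the bottle, the vial and the lidded beaker came out within about 3 mm of their mat centres.
- **Lid:** its top was at about 69 mm, level, and centred on the beaker within about 2–3 mm.
- **Tape:** it moved by less than 1–2 mm, which is within measuring error.
- **Clearance:** the gripper was open and clear of everything, and no blue or yellow look-alike was touched.
- **Disagreements:** the two cameras differed by about 2–3 mm, in line with the stated calibration. One top-camera reading of the vial was 7 mm off while the arm hid part of it. The later unobstructed readings agreed. The last colour outlines in the scene picture took in the sides of the objects too, so I did not use them.
- **Verdict:** the hand-in itself reports none.

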